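Put the sampling kit back in its own seats under the retaining bar

ROBOT

A 6-joint arm with a two-finger parallel gripper is mounted at the origin on the work surface. World frame = base frame: x ahead of the robot, y to its left, z up, the work surface at z = 0. Lengths are in mm, angles in rad, forces in N, time in s.
With the tool pointing down it reaches from about 375 to 825 mm from the base axis. Payload 5.5 kg.
Tool frame: the origin (TCP) lies between the finger pads; the fingertips stand 25 mm ahead of it and the grasp point (between the pads) lies 6 mm ahead of it; z points along the fingers, y is the line along which they close (so a half turn about z gives the same grasp; the last joint's range is limited). The gripper opens to 85 mm and grips with 20 to 120 N. Pads are 22 mm wide; open, the fingers measure 114 mm over their backs; the gripper's body (76 mm by 85 mm) begins 54 mm behind the grasp point. The pads swing forward as they close: fully open they stand 13 mm farther back than shut.
Start: joints at [-1.214, 0.314, -0.047, 1.21, 0, 1.571], TCP at [209.563, -562.208, 256.299] pointing down, gripper open.
Joint ranges: [-2.67, 2.67], [-0.69, 1.73], [-1.03, 1.25], [-2.08, 2.16], [-1.42, 1.45], [-3.14, 3.14]. Speed limits (rad/s): [2.39, 2.39, 3.01, 3.14, 3.14, 3.14].

INTERFACE

Orientations are given as a unit quaternion [x, y, z, w].
In Python, from workcell import manip gives the robot as it stands.
- The arm moves only by the tool apply_moves, never from a script. Its argument "increments" is a list of rows, each a list of 6 numbers: the shift along the tool's x, y, z in units of 25 mm (1.0 is 25 mm), then the turn, a rotation vector about the tool's x, y, z in units of 8 degrees (1.0 is 8 degrees). A call has 1 to 5 rows; each row shifts and turns the commanded pose from where the row before left it, along the tool's axes as they then stand; what a row does not reach is not made up. A row lasts 1/10 s, in which the tool goes at most 50 mm and 8.59 degrees, less where a joint would pass 70% of its speed; a pose out of reach is approached as far as the arm can. A call is refused whole if a number of a shift passes 1 or a number of a turn 1, either way. A call with a gripper value outside its range is refused whole. "jaw" is the closure, from 0 (fully open) to 1 (shut), set as the call begins (left out, the last holds). The fingers move at their own pace and stop on an object; the grip force is fixed at half the most. Time passes only in rows, so rows that do not move let the fingers close. It gives the time, the measured TCP pose, the force, the opening and the grip force at its end, in the units of the state.
- manip.observe(): the state, without advancing time (a new reading comes with each control period).
- manip.read_camera(name): name is "scene" or "side" or "wrist"; returns (picture, depth): 400x640x3 uint8, red, green, blue; 400x640 float32, mm along the optical axis (not along the pixel's ray), 0 where there is no reading.
- manip.calibration(name): a dict with "mtx" (3x3 intrinsics, pixels), "R" (3x3) and "t" (3): a world point X has camera coordinates R X + t. Camera axes: x right, y down, z forward; pixel columns grow to the right and rows downward; lengths in mm; the calibration is good to about 2 mm. A picture is of the moment at which its call begins: read the wrist's pose just before it. calibration takes no time and is no camera call; for the wrist camera it gives the pose at the moment of the call.
- manip.job_done(): hands the job in; it is judged then, once.
The state is a dict: "t": time; "joint_positions": joint angles; "joint_vel": joint speeds; "joint_torque": joint torques, N m; "ee_pos": TCP position; "tool_rot": TCP orientation; "force": force on the tool from outside, world axes, zero at the start; "ft_torque": the same for the moment, N m; "grip_width": finger opening in mm; "finger_force": force on a finger pad.
Only numpy, scipy, OpenCV 4.12 (cv2) and the standard library are available. Lean on these libraries where they do the work, as an engineer would, in place of code of your own. Each camera call takes 0.05 s, during which the arm holds its last target. There are 200 camera calls.

TASK

The sampling kit was packed in the wrong seats of the carrier rack. Lift the retaining bar out of its two brackets and lay it on the grey felt strip, then rearrange the three things so that the steel ring cutter stands centred on the round pad, the brown glass jar on the square pad and the cork stopper on the oblong pad, all upright (the empty white tile is free as a halfway spot; do not tip the glass jar over). Finally lay the bar back in both brackets, grip tab up and centred lengthwise.

Things in the scene. Friction and masses are not known exactly. Their poses are not given: they have to be found in the camera images.
- rack: Fixed wooden rack plate, 120 (x) x 400 (y) x 18 mm. Origin: centre of its underside, on the bench; z up. Three seat pads on it at y = -100, 0, 100 mm, in any order. At y = -170 and 170 mm an aluminium bracket, 12 (y) x 46 mm (x), with an open-topped slot 30 mm wide centred on x = 0, floor 96 mm and cheeks 118 mm above the bench. The bar lies loosely in both, above the seats, blocking them
- bar: Loose aluminium retaining bar, 390 mm long (its y) x 14 mm wide (x) x 10 mm thick, about 0.17 kg, with a black grip tab on its middle: 44 mm long (y), 14 mm thick (x), rising from 10 to 40 mm above the bar's underside. Origin: centre of the underside. Starts in the rack's brackets, tab up; either end may point either way when put back
- cutter: Loose steel ring cutter: a plain open ring, outer diameter 58 mm, inner 51 mm, 40 mm high, about 0.13 kg, standing upright. Origin: centre of its lower rim; z up. Starts on the square pad; belongs on the round pad
- jar: Loose brown glass specimen jar with white cap, upright: body 48 mm in diameter up to 43 mm height, cap 41 mm in diameter from 48 mm to the total height of 62 mm, about 0.12 kg. Origin: centre of its underside; z up. Starts on the oblong pad; belongs on the square pad
- stopper: Loose cork stopper standing on its narrow end: diameter 34 mm at the bottom, 42 mm at the top, 36 mm high, 15 g. Origin: centre of its underside; z up. Starts on the round pad; belongs on the oblong pad
- pad_round: Round black rubber seat pad, 88 mm in diameter, 4 mm thick, fixed on the rack; its top is 22 mm above the bench. Origin: centre of its underside
- pad_square: Square black rubber seat pad, 80 x 80 mm, 4 mm thick, fixed on the rack; its top is 22 mm above the bench. Origin: centre of its underside
- pad_oblong: Oblong black rubber seat pad, 100 mm (across the rack, its x) x 52 mm (y), 4 mm thick, fixed on the rack; its top is 22 mm above the bench. Origin: centre of its underside
- strip: Grey felt strip fixed on the bench, 70 (x) x 420 (y) x 6 mm thick, empty, where the bar is laid down along its length while the things are moved. Origin: centre of its underside; y along its length. It lies on one side of the rack, nearer to or farther from the robot, roughly parallel to it
- mat: White ceramic tile fixed on the bench, 90 x 90 x 6 mm, empty, to the left or right of the rack: a free spot for one thing. Origin: centre of its underside
Mind the look-alikes: they are no part of the job. What is shaped like the cutter but purple is not meant.

How it is judged:
By the outcome, as a careful person would: the job done as asked, in the order asked, and still so for the second after the job is handed in, with the robot touching nothing.
It also fails if it takes over 120 s, if anything falls off the work surface, if the arm or the gripper's body presses on something with over 40 N, if the wrist force passes 120 N, or if a joint passes its speed limit or range.

## Working session

There is one attempt and no reset: what is moved stays moved. The work goes in short steps, Python scripts to look and compute and a tool call to move; the robot and the scene stay as the last step left them, time stands still between calls to the robot, and variables do not carry over. Pictures are saved under pics/ and viewed, at most 14 in all, crops included, and the job is handed in when it is done.

Besides the shell and the picture viewer there is one more tool, called as name(argument=value, ...) on one line, values as JSON. apply_moves: Moves the arm, as the interface text tells. Its arguments: {"type":"object","properties":{"increments":{"type":"array","items":{"type":"array","items":{"type":"number"}}},"jaw":{"type":"number"}},"required":["increments"]}

```bash
ls; mkdir -p pics; cat > look.py <<'E'
from workcell import manip
import cv2,numpy as np,sys
def snap(name):
    c=manip.calibration(name); p,d=manip.read_camera(name); np.savez(f'pics/{name}.npz',p=p,d=d,**c); return p,d,c
if __name__=='__main__':
    for n in sys.argv[2:]:
        p,d,c=snap(n); cv2.imwrite(f'pics/{n}_{sys.argv[1]}.png',p[:,:,::-1])
        print(n,c['mtx'].tolist(),(-np.array(c['R']).T@c['t']).round(1),np.array(c['R']).round(3).tolist())
E
python3 look.py a scene side; python3 -c "
from workcell import manip
print(manip.observe())"
```

```text
pics
scene [[376.951589552583, 0.0, 318.7716718758232], [0.0, 376.951589552583, 198.66431205583757], [0.0, 0.0, 1.0]] [1309.    34.4  779.9] [[-0.056, 0.998, -0.001], [0.678, 0.038, -0.734], [-0.733, -0.042, -0.679]]
side [[455.54082745246444, 0.0, 321.07467890678424], [0.0, 455.54082745246444, 199.35704614293755], [0.0, 0.0, 1.0]] [188.1 710.2 610.5] [[-0.879, -0.477, 0.012], [-0.266, 0.469, -0.842], [0.396, -0.743, -0.539]]
{'t': 0.1, 'joint_positions': array([-1.21403751e+00,  3.14161971e-01, -4.80091926e-02,  1.21022136e+00,
       -9.52897074e-06,  1.57079953e+00]), 'joint_vel': array([ 3.35284928e-05, -1.46827665e-03,  2.38802793e-03,  4.30186795e-06,
        1.60729203e-04,  8.97188978e-04]), 'joint_torque': array([-1.25909195e-03, -5.40768456e+01,  3.40539515e+01,  1.11688528e-02,
        5.51793192e-06, -7.90355216e-06]), 'ee_pos': array([ 209.36330892, -561.74540028,  255.50357542]), 'tool_rot': array([ 9.84132505e-01,  1.77433302e-01, -1.46300800e-04, -7.84589674e-04]), 'force': array([-0.10396974, -1.02074652, -0.02661463]), 'ft_torque': array([-0.00371146,  0.00986853, -0.0023394 ]), 'finger_force': 0.0, 'grip_width': 85.50528818978626}
```

View pics/scene_a.png

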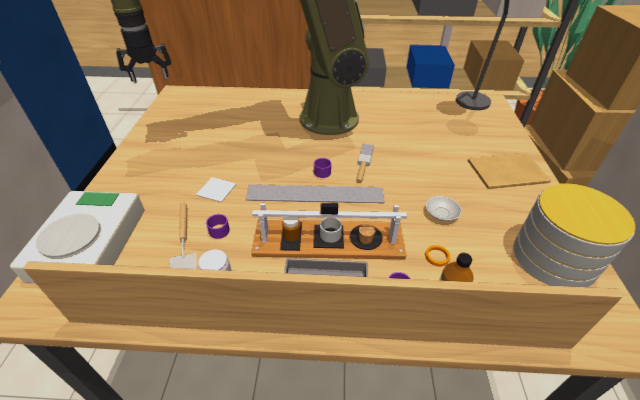

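View pics/side_a.png

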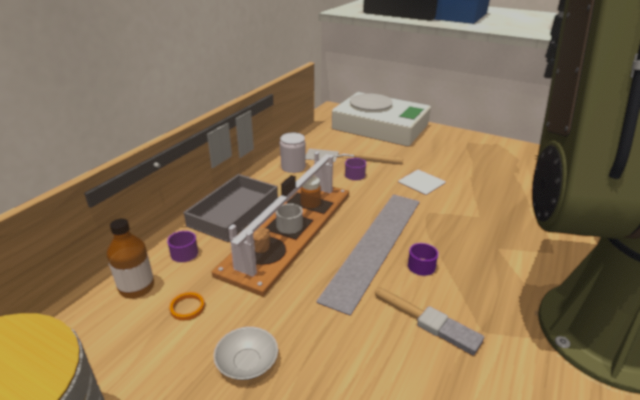

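The scene view shows the rack at about (329,243), with the jar at (291,230), the grey cutter at (330,231) and the stopper at (367,233). The bar's tab is at (329,208), the strip at (315,193) and the mat at (216,189). In the side view the rack is at (285,235), the strip at (375,250) and the mat at (421,182).

Look-alikes:
- **Cutter:** purple rings at scene (322,168), (218,227) and (399,278), plus an orange ring at (437,255).
- **Jar:** white-capped jar at (214,263) and brown bottle at (458,272).

The one I want is the grey ring on the square pad, under the bar.

```bash
cat > geo.py <<'E'
import numpy as np
def ray(c,uv,z):
    R=np.array(c['R']);t=np.array(c['t']);o=-R.T@t
    d=(np.c_[np.atleast_2d(uv).astype(float),np.ones(len(np.atleast_2d(uv)))]@np.linalg.inv(np.array(c['mtx'])).T)@R
    return o+d*((z-o[2])/d[:,2])[:,None]
def delta(st,target_xyz,yaw_deg=None):
    """target in tool units"""
    from scipy.spatial.transform import Rotation as Ro
    R=Ro.from_quat(st['tool_rot']); d=R.inv().apply(np.array(target_xyz)-st['ee_pos'])/25
    r=None
    if yaw_deg is not None: # y-axis of tool heading in world, tool down, nearest of half-turns
        best=None
        for k in (0,180):
            a=np.radians(yaw_deg+k); y=np.array([np.cos(a),np.sin(a),0]); z=np.array([0,0,-1.]); x=np.cross(y,z)
            rv=(R.inv()*Ro.from_matrix(np.c_[x,y,z])).as_rotvec(degrees=True)/8
            if best is None or np.linalg.norm(rv)<np.linalg.norm(best): best=rv
        r=best.round(2)
    return d.round(2),r
E
python3 - <<'E'
import numpy as np
from geo import *
s=np.load('pics/scene.npz')
for n,uv,z in [('rack corners',[(252,256),(404,257),(400,226),(258,226)],18),('bar ends',[(253,214),(406,215)],106),('tab',[(329,204)],136),('mat',[(197,190),(210,179),(236,182),(223,199)],6),('strip',[(246,201),(248,186),(383,187),(383,202)],6)]:
    print(n,ray(s,uv,z)[:,:2].round(0).tolist())
E
```

```text
rack corners [[711.0, -171.0], [693.0, 217.0], [585.0, 218.0], [606.0, -174.0]]
bar ends [[647.0, -169.0], [629.0, 216.0]]
tab [[632.0, 21.0]]
mat [[455.0, -392.0], [400.0, -366.0], [410.0, -280.0], [491.0, -302.0]]
strip [[496.0, -231.0], [427.0, -238.0], [408.0, 185.0], [477.0, 180.0]]
```

apply_moves(increments=[[1,0,-0.5,0,0,-1],[1,0,-0.5,0,0,-1],[1,0,-0.5,0,0,-1],[1,0,-0.5,0,0,-1],[1,0,-0.5,0,0,-1]], jaw=0)

```text
t: 0.6
ee_pos: [308.9, -488.7, 318.7]
tool_rot: [0.863, 0.506, 0.0, -0.0]
force: [-0.3, -0.6, -0.1]
grip_width: 85.7
finger_force: 0.0
```

apply_moves(increments=[[1,0,-0.5,0,0,-1],[1,0,-0.5,0,0,-1],[1,0,-0.5,0,0,-1],[1,0,-0.5,0,0,-1],[1,0.5,0,0,0,0]])

```text
t: 1.1
ee_pos: [349.4, -369.1, 370.3]
tool_rot: [0.691, 0.723, -0.0, 0.001]
force: [0.7, -1.1, 0.0]
grip_width: 85.2
finger_force: 0.0
```

apply_moves(increments=[[1,0.6,0,0,0,0],[1,0.6,0,0,0,0],[1,0.6,0,0,0,0],[1,0.6,0,0,0,0],[1,0.6,0,0,0,0]])

```text
t: 1.6
ee_pos: [419.2, -240.4, 368.5]
tool_rot: [0.692, 0.722, -0.0, -0.0]
force: [1.1, 0.0, 0.2]
grip_width: 85.5
finger_force: 0.0
```

apply_moves(increments=[[1,0.6,0,0,0,0],[1,0.6,0,0,0,0],[1,0.6,0,0,0,0],[1,0.6,0,0,0,0],[1,0.6,0,0,0,0]])

```text
t: 2.1
ee_pos: [488.8, -112.4, 368.4]
tool_rot: [0.692, 0.722, -0.0, -0.0]
force: [-0.4, -0.3, 0.1]
grip_width: 84.7
finger_force: 0.0
```

```bash
python3 look.py b wrist; python3 -c "
from workcell import manip
from geo import *
s=manip.observe();print(s['ee_pos'],s['joint_positions'],delta(s,[640,20,350],2.6))"
```

```text
wrist [[305.21666470757657, 0.0, 320.91025358019357], [0.0, 305.21666470757657, 199.00351089886095], [0.0, 0.0, 1.0]] [486.3 -38.5 485.1] [[0.999, 0.043, -0.0], [0.041, -0.956, 0.289], [0.012, -0.289, -0.957]]
[ 490.53319251 -109.26438895  368.21171971] [-0.22110251  0.10660145 -0.05283335  1.41161181  0.00317787  1.30443357] (array([4.89, 6.21, 0.75]), array([ 0.  , -0.02, -0.  ]))
```

View pics/wrist_b.png

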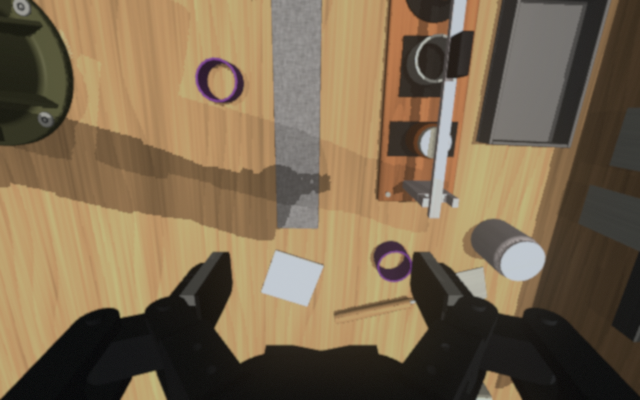

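The wrist view shows world +x to the right and +y up. The mat is at (292,278), the strip at (297,110), the jar's cap at (433,140), the steel ring at (432,60), the tab at (459,53), and purple rings at (219,80) and (393,260).

apply_moves(increments=[[1,0.4,0,0,0,0],[1,0.4,0,0,0,0],[1,0.4,0,0,0,0],[1,0.4,0,0,0,0],[1,0.4,0,0,0,0]])

```text
t: 2.65
ee_pos: [533.2, 14.4, 368.4]
tool_rot: [0.692, 0.722, -0.0, -0.0]
force: [-0.4, -0.0, 0.4]
grip_width: 85.2
finger_force: 0.0
```

apply_moves(increments=[[1,0.4,0,0,0,0],[1,0.4,0,0,0,0],[1,0.4,0,0,0,0],[0,0,0,0,0,0],[0,0,0,0,0,0]])

```text
t: 3.15
ee_pos: [559.8, 89.9, 368.2]
tool_rot: [0.691, 0.722, -0.001, -0.0]
force: [0.1, -0.4, -0.3]
grip_width: 85.8
finger_force: 0.0
```

```bash
python3 look.py c wrist
```

```text
wrist [[305.21666470757657, 0.0, 320.91025358019357], [0.0, 305.21666470757657, 199.00351089886095], [0.0, 0.0, 1.0]] [557.2 163.7 484.8] [[0.999, 0.044, -0.001], [0.042, -0.956, 0.29], [0.012, -0.289, -0.957]]
```

View pics/wrist_c.png

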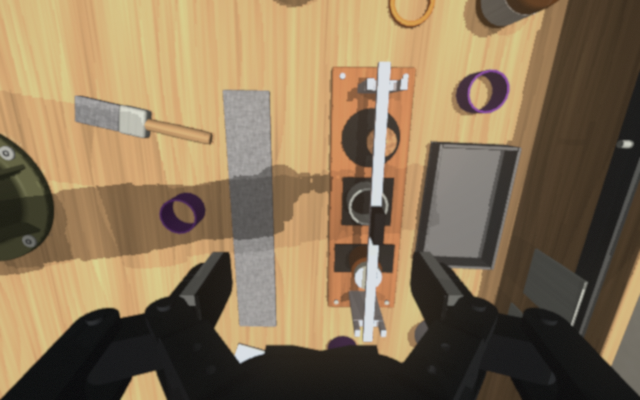

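The rack spans (331,66) to (414,305). The round pad is at (372,137), the square pad at (367,202) and the oblong pad at (363,258). The stopper is at (381,141), the ring at (368,205), the cap at (367,275) and the tab at (377,225). The strip runs from (247,90) to (258,326).

```bash
python3 - <<'E'
import numpy as np,cv2
from geo import *
from workcell import manip
s=np.load('pics/wrist.npz');p=s['p'];d=s['d']
hsv=cv2.cvtColor(p,cv2.COLOR_RGB2HSV);H,S,V=cv2.split(hsv)
for uv in [(338,100),(300,60),(380,100),(372,290),(250,250),(372,115),(348,190),(377,225),(380,300)]: print(uv,hsv[uv[1],uv[0]],d[uv[1],uv[0]])
def blob(m,seed,z):
    n,l,st,c=cv2.connectedComponentsWithStats(m.astype(np.uint8));k=l[seed[1],seed[0]]
    if k==0: print('seed off');return
    ys,xs=np.where(l==k);w=ray(s,np.c_[xs,ys],z)[:,:2]
    r=cv2.minAreaRect(w.astype(np.float32));print(seed,'rect',np.round(r[0],1),np.round(r[1],1),round(r[2],2),'mean',w.mean(0).round(1),st[k])
blob((H<12)&(S>150)&(V>90),(338,100),18)
blob((S<60),(250,250),6)
blob((S<40)&(V>150),(380,100),106)
blob((V<60),(372,115),22);blob((V<60),(348,190),22)
for n in ('scene','wrist'):
    q=np.load(f'pics/{n}.npz'); P=q['d']; v,u=np.mgrid[:400,:640]
    # world points
    X=np.stack([(u-q['mtx'][0,2])/q['mtx'][0,0]*P,(v-q['mtx'][1,2])/q['mtx'][1,1]*P,P],-1)-q['t'];W=X@q['R']
    np.save(f'pics/{n}_W.npy',W)
    m=(P>0)&(W[...,2]>100)&(W[...,2]<110)&(abs(W[...,0]-640)<60)&(abs(W[...,1]-20)<230)
    w=W[m];r=cv2.minAreaRect(w[:,:2].astype(np.float32));print(n,'bar',m.sum(),np.round(r[0],1),np.round(r[1],1),r[2],w.mean(0))
    m=(P>0)&(W[...,2]>115)&(W[...,2]<145)&(abs(W[...,0]-640)<40)&(abs(W[...,1]-20)<60);w=W[m];print('tab',m.sum(),w.min(0),w.max(0),w.mean(0))
E
```

```text
(338, 100) [ 13 143 212] 445.51074
(300, 60) [ 19 104 216] 444.98117
(380, 100) [105  11 229] 361.11185
(372, 290) [105  11 228] 435.43436
(250, 250) [ 12   9 144] 529.10443
(372, 115) [14 58 66] 445.29144
(348, 190) [15 64 56] 479.65988
(377, 225) [11 54 52] 374.65594
(380, 300) [ 12 142 188] 542.4067
seed off
(250, 250) rect [450. -26.] [ 69.2 417.3] 1.45 mean [449.3  -1.2] [ 223   90   53  237 9830]
(380, 100) rect [632.  126.5] [ 33.7 179.1] 5.02 mean [629.8 139.8] [ 367   62   30  149 1897]
seed off
(348, 190) rect [615.2  22.6] [77.1 38.7] 86.99 mean [607.1  26.9] [343 178  27  47 337]
scene bar 861 [636.7  21.6] [ 45.4 388.8] 1.7873296737670898 [635.9404342   21.01263085 106.1250744 ]
tab 176 [626.69352664  -1.10348918 115.01804722] [643.70090968  41.83959558 139.49051625] [637.71293905  20.50809135 130.07267943]
wrist bar 2876 [635.4  21.2] [ 45.4 389.9] 1.9557417631149292 [632.59767865  50.36285019 105.08839531]
tab 493 [ 6.26442028e+02 -1.75323467e-01  1.15052085e+02] [641.79708098  43.71328739 137.42906031] [632.7227176   24.32696984 132.39079436]
```

```bash
python3 - <<'E'
import numpy as np,cv2
for n in ('wrist',):
    s=np.load(f'pics/{n}.npz');W=np.load(f'pics/{n}_W.npy');z=W[...,2];x=W[...,0];y=W[...,1];V=s['p'].max(2)
    near=(s['d']>0)&(abs(x-637)<90)&(abs(y-21)<230)
    def rect(m,t):
        m=cv2.morphologyEx(m.astype(np.uint8),cv2.MORPH_OPEN,np.ones((3,3)))
        w=W[m>0][:,:2].astype(np.float32);r=cv2.minAreaRect(w);print(n,t,len(w),np.round(r[0],1),np.round(r[1],1),round(r[2],2),W[m>0][:,2].mean().round(1))
    rect(near&(z>13)&(z<27)&(s['p'][...,0]>20),'rack')
    for lo,hi,yy in((112,125,-148),(112,125,190)): 
        m=near&(z>lo)&(z<hi)&(abs(y-yy)<20); w=W[m];print('bracket',len(w),w.min(0),w.max(0)) if len(w) else 0
    # things: points by height
    def cl(m,t):
        w=W[m];print(t,len(w),w.min(0).round(1),w.max(0).round(1),np.median(w,0).round(1)) if len(w) else print(t,0)
    cl(near&(z>57)&(z<64)&(abs(y-20)<40),'ringtop')
    cl(near&(z>54)&(z<62)&(y>80)&(y<160),'stoppertop')
    cl(near&(z>78)&(z<90)&(y>-130)&(y<-40),'captop')
    k=(V<85)&near&(z<27)&(z>15)
    for yy in(-79,21,121): cl(k&(abs(y-yy)<48),'pad')
    # bar edges
    b=near&(z>101)&(z<111)
    for yy in np.arange(-120,170,40):
        m=b&(abs(y-yy)<5)&(abs(x-634)<20); print(yy,x[m].min().round(1),x[m].max().round(1),end='; ')
    m=b&(abs(x-634)<25);print(y[m].min(),y[m].max())
E
```

```text
wrist rack 12783 [635.9  21. ] [120.3 400.6] 1.94 18.5
bracket 104 [ 618.44026119 -154.16478674  112.20088038] [ 664.05402612 -141.0870552   118.95792161]
bracket 175 [606.97732275 185.19429851 112.63550298] [652.9093394  197.73328595 118.92428976]
ringtop 214 [602.7  -2.   57. ] [659.8  55.1  63.2] [619.4  31.   60.8]
stoppertop 343 [621.4 101.1  54.8] [662.4 139.8  59.7] [650.5 120.1  57.3]
captop 288 [616.9 -96.6  78.4] [656.9 -57.6  85.1] [628.7 -75.7  83.3]
pad 791 [ 590.1 -102.    16.6] [688.4 -50.8  27. ] [619.9 -72.5  21.3]
pad 1099 [596.  -18.4  16. ] [675.6  62.6  26.9] [624.4  26.4  21.3]
pad 1419 [591.2  79.1  18.3] [674.3 163.8  26.7] [617.6 126.7  21.3]
-120 632.4 646.1; -80 630.7 644.7; -40 629.4 642.8; 0 627.8 629.5; 40 626.5 639.8; 80 625.0 639.0; 120 623.5 637.4; 160 621.9 635.5; -173.60359181819834 216.10550327839826
```

apply_moves(increments=[[-0.96,0.95,1,0,0,0],[-0.96,0.95,1,0,0,0],[-0.96,0.95,1,0,0,0],[0,0,1,0,0,0],[0,0,1,0,0,0]])

```text
t: 3.7
ee_pos: [634.3, 18.4, 242.4]
tool_rot: [0.693, 0.721, -0.0, -0.0]
force: [-0.7, 0.1, 0.1]
grip_width: 85.4
finger_force: 0.0
```

apply_moves(increments=[[0,0,1,0,0,0.05],[0,0,0.5,0,0,0],[0,0,0,0,0,0]])

```text
t: 4.0
ee_pos: [632.7, 19.8, 204.5]
tool_rot: [0.695, 0.719, -0.001, -0.001]
force: [-0.8, -1.5, 0.2]
grip_width: 85.5
finger_force: 0.0
```

```bash
python3 -c "
from workcell import manip
from geo import *
s=manip.observe();print(s['ee_pos'],delta(s,[634.5,21.2,134],2.0))"
```

```text
[632.71256611  19.84436771 204.54594114] (array([0.05, 0.08, 2.82]), array([-0.03,  0.  , -0.  ]))
```

apply_moves(increments=[[0.05,0.06,1,0,0,0],[0,0,1,0,0,0],[0,0,0.8,0,0,0],[0,0,0,0,0,0]])

```text
t: 4.4
ee_pos: [634.4, 21.8, 135.0]
tool_rot: [0.694, 0.72, -0.001, -0.001]
force: [-1.2, -0.6, -0.6]
grip_width: 85.2
finger_force: 0.0
```

apply_moves(increments=[[0,0,0,0,0,0],[0,0,0,0,0,0],[0,0,0,0,0,0],[0,0,0,0,0,0],[0,0,0,0,0,0]], jaw=1)

```text
t: 4.9
ee_pos: [636.0, 22.1, 136.9]
tool_rot: [0.694, 0.72, 0.0, 0.0]
force: [4.3, 0.6, 10.7]
grip_width: 12.8
finger_force: 60.5
```

apply_moves(increments=[[0,0,0,0,0,0],[0,0,0,0,0,0],[0,0,-0.5,0,0,0]])

```text
t: 5.2
ee_pos: [634.2, 22.0, 147.3]
tool_rot: [0.694, 0.72, -0.001, -0.001]
force: [0.1, 0.1, -1.7]
grip_width: 13.0
finger_force: 58.6
```

apply_moves(increments=[[0,0,-1,0,0,0],[0,0,-1,0,0,0],[-0.2,-0.93,0,0,0,0],[-0.21,-0.93,0,0,0,0],[-0.21,-0.93,0,0,0,0]])

```text
t: 5.7
ee_pos: [565.7, 4.0, 199.1]
tool_rot: [0.694, 0.72, -0.0, -0.0]
force: [-0.9, -0.1, -1.0]
grip_width: 12.8
finger_force: 59.0
```

apply_moves(increments=[[-0.2,-0.93,0,0,0,0],[-0.21,-0.93,0,0,0,0],[-0.2,-0.93,0,0,0,0],[-0.21,-0.93,0,0,0,0],[-0.21,-0.93,0,0,0,0.07]])

```text
t: 6.2
ee_pos: [450.1, -25.9, 199.1]
tool_rot: [0.698, 0.716, -0.0, -0.0]
force: [0.2, -0.5, -1.7]
grip_width: 12.6
finger_force: 59.0
```

apply_moves(increments=[[0,0,1,0,0,0],[0,0,1,0,0,0],[0,0,1,0,0,0],[0,0,0,0,0,0]])

```text
t: 6.6
ee_pos: [448.5, -25.6, 121.5]
tool_rot: [0.698, 0.716, -0.002, -0.002]
force: [-1.2, -0.3, -2.3]
grip_width: 12.9
finger_force: 58.9
```

```bash
python3 look.py d wrist; python3 look.py d side >/dev/null; python3 -c "
from workcell import manip
from geo import *
s=manip.observe();print(s['ee_pos'],delta(s,[450,-26,46],1.45))
W=np.load('pics/wrist_W.npy');w=W[(W[...,2]>25)&(W[...,2]<48)&(W[...,0]>330)&(W[...,0]<440)&(abs(W[...,1])<120)];print(w.min(0),w.max(0))"
```

```text
wrist [[305.21666470757657, 0.0, 320.91025358019357], [0.0, 305.21666470757657, 199.00351089886095], [0.0, 0.0, 1.0]] [447.8  48.2 238.2] [[1.0, 0.026, -0.005], [0.026, -0.957, 0.289], [0.003, -0.289, -0.957]]
[450.98155495 -25.7404615  124.19059607] (array([-0.01, -0.04,  3.13]), array([-0.01, -0.  ,  0.  ]))
[330.1989999  -37.93561257  25.20574349] [369.62359667  19.41231953  41.35632794]
```

View pics/side_d.png

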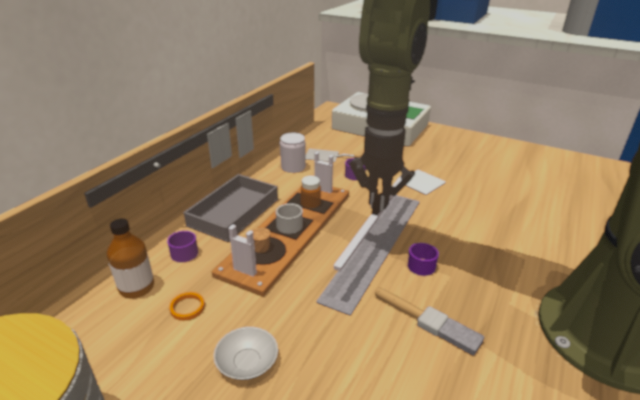

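The bar hangs level over the strip (side view, bar at (375,225)). The rack is now open, with the jar at (311,192), the ring at (289,218) and the stopper at (260,240).

apply_moves(increments=[[0,0,1,0,0,0],[0,0,1,0,0,0],[0,0,0.7,0,0,0],[0,0,0.2,0,0,0],[0,0,0.1,0,0,0]])

```text
t: 7.2
ee_pos: [452.1, -25.8, 49.6]
tool_rot: [0.698, 0.716, 0.0, 0.0]
force: [0.3, -0.9, -1.5]
grip_width: 12.5
finger_force: 59.0
```

apply_moves(increments=[[0,0,0,0,0,0],[0,0,0,0,0,0]])

```text
t: 7.4
ee_pos: [452.4, -25.8, 50.0]
tool_rot: [0.698, 0.716, 0.001, 0.001]
force: [0.4, -0.3, -1.4]
grip_width: 12.9
finger_force: 59.0
```

apply_moves(increments=[[0,0,0.1,0,0,0],[0,0,0.04,0,0,0],[0,0,0,0,0,0]])

```text
t: 7.7
ee_pos: [452.4, -25.8, 46.9]
tool_rot: [0.698, 0.716, 0.001, 0.001]
force: [-4.3, 0.3, 13.3]
grip_width: 12.8
finger_force: 61.2
```

apply_moves(increments=[[0,0,0.04,0,0,0],[0,0,0,0,0,0]])

```text
t: 7.9
ee_pos: [452.4, -25.8, 46.9]
tool_rot: [0.698, 0.716, 0.001, 0.001]
force: [-7.7, 0.3, 27.3]
grip_width: 13.3
finger_force: 63.2
```

apply_moves(increments=[[0,0,-0.06,0,0,0],[0,0,0,0,0,0]])

```text
t: 8.1
ee_pos: [452.1, -25.8, 46.9]
tool_rot: [0.698, 0.716, 0.001, 0.001]
force: [-3.1, 0.3, 12.1]
grip_width: 13.0
finger_force: 61.0
```

apply_moves(increments=[[0,0,0,0,0,0],[0,0,0,0,0,0],[0,0,0,0,0,0],[0,0,0,0,0,0],[0,0,0,0,0,0]], jaw=0)

```text
t: 8.6
ee_pos: [451.2, -25.7, 45.6]
tool_rot: [0.698, 0.716, -0.0, -0.0]
force: [0.3, 0.6, 0.1]
grip_width: 83.5
finger_force: 0.0
```

apply_moves(increments=[[0,0,-0.5,0,0,0],[0,0,-1,0,0,0],[0,0,-1,0,0,0],[0,0,-1,0,0,0],[0,0,-1,0,0,0]])

```text
t: 9.1
ee_pos: [451.1, -25.8, 159.2]
tool_rot: [0.698, 0.716, -0.0, -0.0]
force: [0.3, 0.1, -0.9]
grip_width: 85.4
finger_force: 0.0
```

apply_moves(increments=[[0.71,0.97,-1,0,0,0],[0.71,0.97,-1,0,0,0],[0.71,0.97,-1,0,0,0],[0.71,0.97,-1,0,0,0],[0.71,0.97,0,0,0,0]])

```text
t: 9.6
ee_pos: [573.0, 67.1, 262.1]
tool_rot: [0.698, 0.716, 0.002, 0.002]
force: [0.1, 0.4, 0.1]
grip_width: 85.5
finger_force: 0.0
```

apply_moves(increments=[[0.71,0.97,0,0,0,0],[0.71,0.97,0,0,0,0],[0.71,0.97,0,0,0,0],[0,0,0,0,0,0]])

```text
t: 10.0
ee_pos: [643.6, 123.4, 257.0]
tool_rot: [0.697, 0.717, 0.0, -0.0]
force: [0.6, -0.3, -0.0]
grip_width: 85.5
finger_force: 0.0
```

```bash
cat > see.py <<'E'
import sys,look,cv2,numpy as np
from workcell import manip
from geo import *
import time
st=manip.observe();p,d,c=look.snap('wrist');s=np.load('pics/wrist.npz')
v,u=np.mgrid[:400,:640];W=(np.stack([(u-s['mtx'][0,2])/s['mtx'][0,0]*d,(v-s['mtx'][1,2])/s['mtx'][1,1]*d,d],-1)-s['t'])@s['R'];np.save('pics/wrist_W.npy',W)
def box(t,x,y,r,lo,hi):
    """points in a height band near (x,y): extents, midpoint and fitted circle"""
    m=(d>0)&(np.hypot(W[...,0]-x,W[...,1]-y)<r)&(W[...,2]>lo)&(W[...,2]<hi);w=W[m]
    if len(w)<20: print(t,'few',len(w));return
    (cx,cy),R=cv2.minEnclosingCircle(w[:,:2].astype(np.float32))
    print(t,len(w),'x',w[:,0].min().round(1),w[:,0].max().round(1),'y',w[:,1].min().round(1),w[:,1].max().round(1),'circ',round(cx,1),round(cy,1),round(R,1),'zmax',w[:,2].max().round(1))
E
python3 - <<'E'
from see import *
print(st['ee_pos'])
box('stopper',642,120,45,50,70);box('ring',631,26,45,55,70);box('jar',637,-77,40,75,95)
m=(d>0)&(abs(W[...,0]-450)<30)&(abs(W[...,1]+26)<215)&(W[...,2]>12)&(W[...,2]<22);w=W[m];print('bar',cv2.minAreaRect(w[:,:2].astype(np.float32)))
cv2.imwrite('pics/wrist_e.png',p[:,:,::-1])
E
```

```text
[643.58952599 123.35789188 256.95369479]
stopper 1148 x 622.0 662.6 y 100.2 141.0 circ 642.4 120.3 20.7 zmax 59.1
ring 608 x 602.5 659.9 y -1.5 56.5 circ 631.6 27.1 29.4 zmax 63.0
jar 436 x 618.0 657.1 y -75.9 -55.7 circ 637.5 -72.2 19.7 zmax 84.8
bar ((450.5304870605469, 67.68635559082031), (15.49094009399414, 200.08383178710938), 1.4116958379745483)
```

View pics/wrist_e.png

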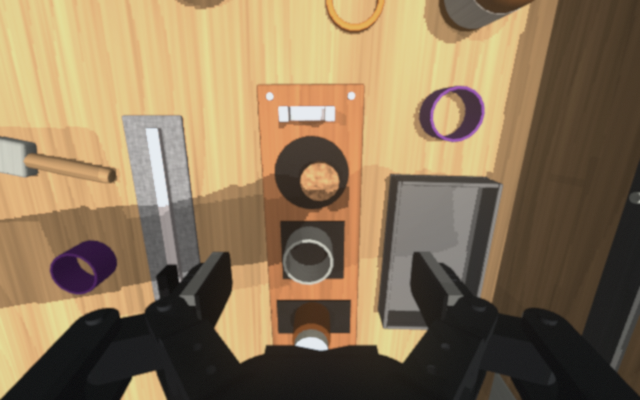

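The crop shows the grey steel ring at (308,254) on the square pad, clearly not purple. The cork is at (320,181) on the round pad, and the bar lies on the felt at (160,200).

apply_moves(increments=[[-0.12,-0.05,1,0,0,0],[0,0,1,0,0,0],[0,0,1,0,0,0],[0,0,1,0,0,0],[0,0,1,0,0,0]])

```text
t: 10.55
ee_pos: [639.3, 117.3, 132.5]
tool_rot: [0.698, 0.716, -0.0, -0.0]
force: [0.1, 0.7, -0.0]
grip_width: 85.4
finger_force: 0.0
```

apply_moves(increments=[[0,0,1,0,0,0],[0,0,1,0,0,0],[0,0,0.8,0,0,0],[0,0,0,0,0,0]])

```text
t: 10.95
ee_pos: [637.0, 116.9, 60.3]
tool_rot: [0.698, 0.716, -0.003, -0.002]
force: [0.2, -0.1, 0.5]
grip_width: 85.6
finger_force: 0.0
```

```bash
python3 -c "
from workcell import manip
from geo import *
s=manip.observe();print(s['ee_pos'],delta(s,[642.4,120.4,48],2))"
```

```text
[636.96106669 116.89916829  60.34361366] (array([0.14, 0.22, 0.49]), array([-0.04,  0.01, -0.07]))
```

apply_moves(increments=[[0.14,0.22,0.45,0,0,0],[0,0,0,0,0,0],[0,0,0,0,0,0]])

```text
t: 11.25
ee_pos: [646.4, 121.9, 52.8]
tool_rot: [0.698, 0.716, 0.0, 0.0]
force: [0.5, 0.1, 0.6]
grip_width: 85.3
finger_force: 0.0
```

apply_moves(increments=[[0,0,0,0,0,0],[0,0,0,0,0,0],[0,0,0,0,0,0],[0,0,0,0,0,0],[0,0,0,0,0,0]], jaw=1)

```text
t: 11.75
ee_pos: [646.1, 121.9, 53.0]
tool_rot: [0.698, 0.716, 0.0, 0.0]
force: [-2.6, -1.3, 5.5]
grip_width: 39.2
finger_force: 59.7
```

apply_moves(increments=[[0,0,0,0,0,0],[0,0,-0.5,0,0,0],[0,0,-1,0,0,0],[0,0,-1,0,0,0],[0,0,-1,0,0,0]])

```text
t: 12.25
ee_pos: [645.7, 121.8, 141.1]
tool_rot: [0.698, 0.716, 0.0, 0.0]
force: [1.1, 0.2, -0.2]
grip_width: 39.2
finger_force: 60.2
```

```bash
python3 -c "
import sys
sys.argv=['','f','scene','side']
exec(open('look.py').read())
from geo import *
st=manip.observe();print(st['ee_pos'],st['joint_positions'])
s=np.load('pics/scene.npz');d=s['d'];v,u=np.mgrid[:400,:640];W=(np.stack([(u-s['mtx'][0,2])/s['mtx'][0,0]*d,(v-s['mtx'][1,2])/s['mtx'][1,1]*d,d],-1)-s['t'])@s['R']
m=(s['p'].min(2)>185)&(abs(W[...,0]-448)<90)&(abs(W[...,1]+335)<90)&(W[...,2]<20)
w=W[m];print(m.sum(),cv2.minAreaRect(w[:,:2].astype(np.float32)),w.mean(0))
cv2.imwrite('pics/side_crop.png',cv2.resize(np.load('pics/side.npz')['p'][100:300,150:450,::-1],None,fx=2,fy=2))
"
```

```text
scene [[376.951589552583, 0.0, 318.7716718758232], [0.0, 376.951589552583, 198.66431205583757], [0.0, 0.0, 1.0]] [1309.    34.4  779.9] [[-0.056, 0.998, -0.001], [0.678, 0.038, -0.734], [-0.733, -0.042, -0.679]]
side [[455.54082745246444, 0.0, 321.07467890678424], [0.0, 455.54082745246444, 199.35704614293755], [0.0, 0.0, 1.0]] [188.1 710.2 610.5] [[-0.879, -0.477, 0.012], [-0.266, 0.469, -0.842], [0.396, -0.743, -0.539]]
[648.48208688 122.32869218 144.51416317] [ 1.86441695e-01  4.78907217e-01 -6.47732862e-02  1.01996614e+00
  1.26580665e-05  1.73135822e+00]
543 ((444.58489990234375, -335.3086242675781), (89.89663696289062, 90.48187255859375), 72.90875244140625) [ 446.8863096  -334.96308176    7.99380491]
```

View pics/side_crop.png

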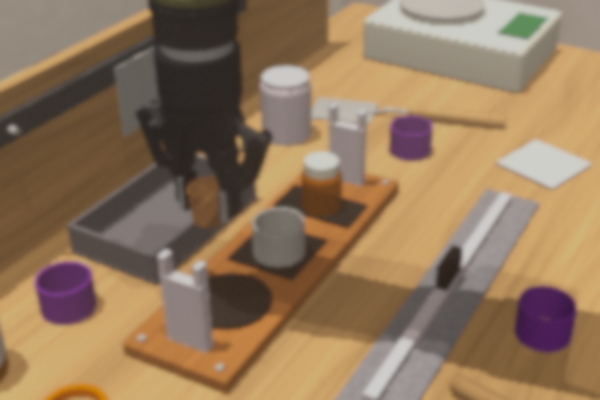

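The cork is held at (203,198) in the crop and its seat is empty. The ring is at (278,237), the jar at (321,185), the bar on the felt at (440,280) and the mat at (543,163).

apply_moves(increments=[[-0.95,-0.45,-0.5,0,0,0],[-0.95,-0.45,-0.5,0,0,0],[-0.95,-0.45,0,0,0,0],[-0.95,-0.45,0,0,0,0],[-0.95,-0.45,0,0,0,0]])

```text
t: 12.85
ee_pos: [591.9, 0.8, 164.5]
tool_rot: [0.698, 0.716, -0.0, -0.0]
force: [0.3, -0.1, -0.1]
grip_width: 39.0
finger_force: 60.2
```

apply_moves(increments=[[-0.95,-0.45,0,0,0,0],[-0.95,-0.45,0,0,0,0],[-0.95,-0.45,0,0,0,0],[-0.95,-0.45,0,0,0,0],[-0.95,-0.45,0,0,0,0]])

```text
t: 13.35
ee_pos: [538.7, -119.4, 164.3]
tool_rot: [0.698, 0.716, -0.0, -0.0]
force: [0.0, -0.5, -0.3]
grip_width: 39.1
finger_force: 60.2
```

apply_moves(increments=[[-0.95,-0.45,0,0,0,0],[-0.95,-0.45,0,0,0,0],[-0.95,-0.45,0,0,0,0],[-0.95,-0.45,0,0,0,0],[-0.95,-0.45,0,0,0,0]])

```text
t: 13.85
ee_pos: [485.5, -239.5, 164.4]
tool_rot: [0.698, 0.716, -0.0, -0.0]
force: [-0.8, 0.2, -0.5]
grip_width: 39.0
finger_force: 60.2
```

apply_moves(increments=[[-0.95,-0.45,1,0,0,0],[-0.95,-0.45,1,0,0,0],[-0.95,-0.45,1,0,0,0],[-0.95,-0.45,1,0,0,0],[0,0,0,0,0,0]])

```text
t: 14.35
ee_pos: [440.3, -335.5, 61.1]
tool_rot: [0.699, 0.715, -0.001, -0.003]
force: [-0.5, 0.9, -0.3]
grip_width: 39.1
finger_force: 60.3
```

apply_moves(increments=[[0,0,0,0,0,0],[0,0,0,0,0,0]])

```text
t: 14.55
ee_pos: [444.5, -334.5, 65.3]
tool_rot: [0.698, 0.716, 0.0, 0.0]
force: [0.8, -0.3, 0.2]
grip_width: 38.7
finger_force: 60.3
```

```bash
cat > to.py <<'E'
import sys
from workcell import manip
from geo import *
a=[float(v) for v in sys.argv[1:]]
s=manip.observe();print(s['ee_pos'].round(1),delta(s,a[:3],a[3]))
E
python3 to.py 446 -335 37 1.5
```

```text
[ 444.5 -334.5   65.3] (array([-0.02,  0.06,  1.13]), array([0.01, 0.  , 0.  ]))
```

apply_moves(increments=[[0,0.06,0.9,0,0,0],[0,0,0.15,0,0,0],[0,0,0.04,0,0,0],[0,0,0,0,0,0],[0,0,0,0,0,0]])

```text
t: 15.05
ee_pos: [445.9, -334.9, 38.2]
tool_rot: [0.698, 0.716, 0.0, 0.001]
force: [1.2, 0.4, -1.6]
grip_width: 38.8
finger_force: 60.3
```

apply_moves(increments=[[0,0,0.05,0,0,0],[0,0,0,0,0,0]])

```text
t: 15.25
ee_pos: [445.9, -335.2, 36.9]
tool_rot: [0.698, 0.716, 0.0, 0.001]
force: [0.1, 0.3, 4.4]
grip_width: 39.1
finger_force: 60.6
```

apply_moves(increments=[[0,0,0.04,0,0,0],[0,0,0,0,0,0]])

```text
t: 15.45
ee_pos: [445.9, -335.2, 36.9]
tool_rot: [0.698, 0.716, 0.0, 0.001]
force: [-4.0, 2.4, 13.6]
grip_width: 39.1
finger_force: 61.3
```

apply_moves(increments=[[0,0,-0.04,0,0,0],[0,0,0,0,0,0],[0,0,0,0,0,0],[0,0,0,0,0,0],[0,0,0,0,0,0]], jaw=0)

```text
t: 15.95
ee_pos: [445.1, -334.7, 35.8]
tool_rot: [0.698, 0.716, -0.0, -0.0]
force: [-0.4, 0.5, -0.2]
grip_width: 85.3
finger_force: 0.0
```

apply_moves(increments=[[0,0,-0.5,0,0,0],[0,0,-1,0,0,0],[0,0,-1,0,0,0],[0,0,-1,0,0,0],[0,0,-1,0,0,0]])

```text
t: 16.45
ee_pos: [445.3, -334.8, 150.5]
tool_rot: [0.698, 0.716, 0.0, 0.0]
force: [-0.6, -0.1, 0.1]
grip_width: 85.5
finger_force: 0.0
```

apply_moves(increments=[[0.95,0.52,-0.8,0,0,0],[0.95,0.52,-0.8,0,0,0],[0.95,0.52,-0.8,0,0,0],[0.95,0.52,-0.8,0,0,0],[0.95,0.52,0,0,0,0]])

```text
t: 16.95
ee_pos: [509.1, -214.1, 232.7]
tool_rot: [0.698, 0.716, 0.001, 0.003]
force: [0.5, 0.1, -0.4]
grip_width: 85.3
finger_force: 0.0
```

apply_moves(increments=[[0.95,0.52,0,0,0,0],[0.95,0.52,0,0,0,0],[0.95,0.52,0,0,0,0],[0.95,0.52,0,0,0,0],[0.95,0.52,0,0,0,0]])

```text
t: 17.45
ee_pos: [569.5, -92.9, 229.6]
tool_rot: [0.698, 0.716, 0.0, 0.0]
force: [0.3, -0.3, -0.0]
grip_width: 85.3
finger_force: 0.0
```

apply_moves(increments=[[0.95,0.52,0,0,0,0],[0.95,0.52,0,0,0,0],[0.95,0.52,0,0,0,0],[0.95,0.52,0,0,0,0],[0.95,0.52,0,0,0,0]])

```text
t: 17.95
ee_pos: [631.3, 27.5, 229.5]
tool_rot: [0.698, 0.716, 0.0, 0.0]
force: [0.8, 0.9, -0.1]
grip_width: 85.2
finger_force: 0.0
```

apply_moves(increments=[[0,0,0,0,0,0],[0,0,0,0,0,0],[0,0,0,0,0,0]])

```text
t: 18.25
ee_pos: [630.6, 25.7, 228.9]
tool_rot: [0.698, 0.716, -0.0, 0.0]
force: [0.2, 0.3, 0.1]
grip_width: 85.8
finger_force: 0.0
```

```bash
python3 - <<'E'
from see import *
print(st['ee_pos'].round(1))
box('ring',631,26,45,55,70);box('jar',637,-77,40,75,95)
print(delta(st,[631.5,27,50],2))
E
python3 look.py g scene|tail -c 1; python3 - <<'E'
import numpy as np,cv2
s=np.load('pics/scene.npz');d=s['d'];v,u=np.mgrid[:400,:640];W=(np.stack([(u-s['mtx'][0,2])/s['mtx'][0,0]*d,(v-s['mtx'][1,2])/s['mtx'][1,1]*d,d],-1)-s['t'])@s['R']
m=(abs(W[...,0]-446)<60)&(abs(W[...,1]+335)<60)&(W[...,2]>14)&(W[...,2]<60);w=W[m];print('stopper',m.sum(),w.min(0),w.max(0));m&=W[...,2]>37;w=W[m];print('top',w.min(0),w.max(0))
E
```

```text
[630.6  25.7 228.9]
ring 744 x 603.3 659.7 y -2.0 55.5 circ 631.4 26.8 28.9 zmax 63.7
jar 1279 x 617.1 657.0 y -97.3 -56.1 circ 637.5 -76.7 20.8 zmax 85.4
(array([0.05, 0.04, 7.16]), array([-0.  ,  0.  , -0.07]))

stopper 175 [ 422.96183263 -357.38325139   14.18873995] [ 466.91009567 -317.51148219   47.39058167]
top [ 422.96183263 -357.38325139   37.20969503] [ 466.85646738 -317.51148219   47.39058167]
```

apply_moves(increments=[[0.05,0.04,1,0,0,-0.07],[0,0,1,0,0,0],[0,0,1,0,0,0],[0,0,1,0,0,0],[0,0,1,0,0,0]])

```text
t: 18.85
ee_pos: [631.7, 26.8, 102.9]
tool_rot: [0.695, 0.719, 0.0, 0.0]
force: [-0.6, -0.4, -0.6]
grip_width: 85.4
finger_force: 0.0
```

apply_moves(increments=[[0,0,1,0,0,0],[0,0,0.8,0,0,0],[0,0,0,0,0,0],[0,0,0,0,0,0],[0,0,0,0,0,0]])

```text
t: 19.35
ee_pos: [633.0, 27.4, 60.2]
tool_rot: [0.695, 0.719, 0.001, 0.001]
force: [0.7, 0.0, 0.2]
grip_width: 85.1
finger_force: 0.0
```

```bash
python3 to.py 631.5 26.9 49 2
```

```text
[633.   27.4  60.2] (array([-0.02, -0.06,  0.45]), array([0.02, 0.  , 0.  ]))
```

apply_moves(increments=[[-0.02,-0.06,0.4,0,0,0],[0,0,0,0,0,0],[0,0,0,0,0,0]])

```text
t: 19.65
ee_pos: [630.2, 27.1, 48.5]
tool_rot: [0.694, 0.72, -0.0, -0.0]
force: [0.2, -0.7, 0.1]
grip_width: 85.4
finger_force: 0.0
```

apply_moves(increments=[[0,0,0,0,0,0],[0,0,0,0,0,0],[0,0,0,0,0,0],[0,0,0,0,0,0],[0,0,0,0,0,0]], jaw=1)

```text
t: 20.15
ee_pos: [630.9, 27.2, 49.2]
tool_rot: [0.694, 0.72, 0.0, 0.0]
force: [-0.4, -0.1, 5.3]
grip_width: 56.3
finger_force: 64.1
```

apply_moves(increments=[[0,0,0,0,0,0],[0,0,-0.5,0,0,0],[0,0,-1,0,0,0],[0,0,0,0,0,0],[0,0,0,0,0,0]])

```text
t: 20.65
ee_pos: [631.0, 27.2, 86.6]
tool_rot: [0.694, 0.72, 0.0, 0.0]
force: [0.6, -0.2, -1.7]
grip_width: 56.0
finger_force: 64.0
```

```bash
python3 to.py 632.5 121 90 2
```

```text
[631.   27.2  86.6] (array([ 3.75,  0.2 , -0.14]), array([ 0.01, -0.  ,  0.01]))
```

apply_moves(increments=[[0.75,0.04,0,0,0,0],[0.75,0.04,0,0,0,0],[0.75,0.04,0,0,0,0],[0.75,0.04,0,0,0,0],[0.76,0.04,0,0,0,0]])

```text
t: 21.15
ee_pos: [631.9, 123.5, 85.8]
tool_rot: [0.694, 0.72, -0.0, -0.0]
force: [-0.9, -0.3, -2.1]
grip_width: 56.3
finger_force: 64.0
```

apply_moves(increments=[[0,0,0.8,0,0,0],[0,0,0.5,0,0,0],[0,0,0,0,0,0],[0,0,0,0,0,0]])

```text
t: 21.55
ee_pos: [631.7, 121.2, 53.2]
tool_rot: [0.694, 0.72, -0.001, -0.0]
force: [0.0, -0.8, -1.1]
grip_width: 56.2
finger_force: 64.0
```

```bash
python3 to.py 632.5 121.2 49 2
```

```text
[631.7 121.2  53.2] (array([-0.  ,  0.03,  0.17]), array([-0.01,  0.  ,  0.  ]))
```

apply_moves(increments=[[0,0.03,0.12,0,0,0],[0,0,0.03,0,0,0],[0,0,0,0,0,0]])

```text
t: 21.85
ee_pos: [633.2, 121.0, 50.1]
tool_rot: [0.695, 0.719, 0.0, 0.0]
force: [0.4, 0.3, -2.5]
grip_width: 56.7
finger_force: 64.0
```

apply_moves(increments=[[0,0,0.04,0,0,0],[0,0,0,0,0,0]])

```text
t: 22.05
ee_pos: [633.2, 121.1, 49.2]
tool_rot: [0.694, 0.72, 0.0, 0.0]
force: [-1.1, -0.1, 0.1]
grip_width: 56.2
finger_force: 64.2
```

apply_moves(increments=[[0,0,0.03,0,0,0],[0,0,0,0,0,0]])

```text
t: 22.25
ee_pos: [633.2, 121.2, 49.2]
tool_rot: [0.694, 0.72, 0.0, 0.0]
force: [-1.8, -0.7, 6.7]
grip_width: 56.6
finger_force: 64.9
```

apply_moves(increments=[[0,0,0,0,0,0],[0,0,0,0,0,0],[0,0,0,0,0,0],[0,0,0,0,0,0],[0,0,-0.5,0,0,0]], jaw=0)

```text
t: 22.75
ee_pos: [631.3, 121.0, 59.1]
tool_rot: [0.694, 0.72, -0.001, -0.001]
force: [-0.2, 0.4, -0.5]
grip_width: 85.3
finger_force: 0.0
```

apply_moves(increments=[[0,0,-1,0,0,0],[0,0,-1,0,0,0],[0,0,-1,0,0,0],[0,0,-1,0,0,0],[-0.87,0.05,0,0,0,0]])

```text
t: 23.25
ee_pos: [637.4, 101.8, 165.9]
tool_rot: [0.693, 0.721, 0.003, 0.002]
force: [0.3, -0.6, 0.2]
grip_width: 85.2
finger_force: 0.0
```

apply_moves(increments=[[-0.88,0.05,-1,0,0,0],[-0.88,0.05,-1,0,0,0],[-0.88,0.05,0,0,0,0],[-0.88,0.05,0,0,0,0],[-0.88,0.05,0,0,0,0]])

```text
t: 23.75
ee_pos: [645.3, -11.0, 212.0]
tool_rot: [0.694, 0.72, 0.0, 0.001]
force: [-0.3, 0.8, -0.5]
grip_width: 85.3
finger_force: 0.0
```

apply_moves(increments=[[-0.88,0.05,0,0,0,0],[-0.88,0.05,0,0,0,0],[-0.88,0.05,0,0,0,0],[0,0,0,0,0,0],[0,0,0,0,0,0]])

```text
t: 24.25
ee_pos: [651.2, -76.1, 211.2]
tool_rot: [0.695, 0.719, 0.0, 0.0]
force: [-1.0, -0.6, -0.2]
grip_width: 85.4
finger_force: 0.0
```

```bash
python3 - <<'E'
from see import *
print(st['ee_pos'].round(1))
box('ring',632,121,45,55,70);box('jar',637,-77,40,75,95)
print(delta(st,[637.4,-76.7,55],2))
E
```

```text
[651.2 -76.1 211.2]
ring few 0
jar 1813 x 617.6 657.2 y -97.1 -56.5 circ 637.2 -77.0 20.5 zmax 85.4
(array([-0.01, -0.56,  6.25]), array([ 0., -0., -0.]))
```

apply_moves(increments=[[0,-0.28,0.5,0,0,0],[0,-0.28,1,0,0,0],[0,0,1,0,0,0],[0,0,1,0,0,0],[0,0,0,0,0,0]])

```text
t: 24.8
ee_pos: [634.4, -74.9, 119.8]
tool_rot: [0.694, 0.72, -0.002, -0.003]
force: [-0.7, -0.4, -0.6]
grip_width: 85.5
finger_force: 0.0
```

apply_moves(increments=[[0,0,0,0,0,0],[0,0,0,0,0,0]])

```text
t: 25.0
ee_pos: [638.4, -76.1, 124.8]
tool_rot: [0.694, 0.72, 0.001, 0.001]
force: [0.4, 0.5, 0.7]
grip_width: 85.7
finger_force: 0.0
```

```bash
python3 to.py 637.3 -76.9 53 2
```

```text
[638.4 -76.1 124.8] (array([-0.03, -0.05,  2.87]), array([0.02, 0.  , 0.01]))
```

apply_moves(increments=[[-0.03,-0.05,0.6,0,0,0],[0,0,0.6,0,0,0],[0,0,0.6,0,0,0],[0,0,0.6,0,0,0],[0,0,0.4,0,0,0]])

```text
t: 25.5
ee_pos: [635.2, -77.1, 51.2]
tool_rot: [0.694, 0.72, -0.001, -0.001]
force: [0.3, -0.4, 1.0]
grip_width: 85.5
finger_force: 0.0
```

apply_moves(increments=[[0,0,0,0,0,0],[0,0,0,0,0,0],[0,0,0,0,0,0]])

```text
t: 25.8
ee_pos: [636.5, -77.3, 53.7]
tool_rot: [0.694, 0.72, 0.0, 0.0]
force: [1.0, 0.4, 0.2]
grip_width: 85.0
finger_force: 0.0
```

apply_moves(increments=[[0,0,0,0,0,0],[0,0,0,0,0,0],[0,0,0,0,0,0],[0,0,0,0,0,0],[0,0,0,0,0,0]], jaw=1)

```text
t: 26.3
ee_pos: [636.5, -77.3, 53.9]
tool_rot: [0.694, 0.72, 0.0, 0.001]
force: [-0.4, 0.2, 5.7]
grip_width: 46.8
finger_force: 61.9
```

apply_moves(increments=[[0,0,0,0,0,0],[0,0,-0.5,0,0,0],[0,0,-0.5,0,0,0],[0,0,0,0,0,0],[0,0,0,0,0,0]])

```text
t: 26.8
ee_pos: [636.5, -77.3, 78.8]
tool_rot: [0.694, 0.72, 0.0, 0.001]
force: [0.6, -0.6, -0.4]
grip_width: 46.7
finger_force: 61.6
```

```bash
python3 to.py 635.9 21 90 2
```

```text
[636.5 -77.3  78.8] (array([ 3.93,  0.12, -0.45]), array([0.01, 0.  , 0.01]))
```

apply_moves(increments=[[0.78,0.02,0,0,0,0],[0.78,0.02,0,0,0,0],[0.78,0.03,0,0,0,0],[0.78,0.03,0,0,0,0],[0.79,0.02,0,0,0,0]])

```text
t: 27.3
ee_pos: [635.0, 21.2, 77.5]
tool_rot: [0.694, 0.72, -0.0, -0.0]
force: [0.8, -0.4, -0.6]
grip_width: 46.6
finger_force: 61.6
```

apply_moves(increments=[[0,0,0,0,0,0],[0,0,0.4,0,0,0],[0,0,0.4,0,0,0],[0,0,0,0,0,0],[0,0,0,0,0,0]])

```text
t: 27.8
ee_pos: [634.8, 19.8, 57.1]
tool_rot: [0.695, 0.719, -0.001, -0.001]
force: [0.7, 0.4, -0.5]
grip_width: 47.0
finger_force: 61.6
```

```bash
python3 to.py 635.9 20.7 53.9 2
```

```text
[634.8  19.8  57.1] (array([0.04, 0.04, 0.13]), array([-0.01,  0.  , -0.  ]))
```

apply_moves(increments=[[0.04,0.04,0.08,0,0,0],[0,0,0.04,0,0,0],[0,0,0,0,0,0]])

```text
t: 28.1
ee_pos: [636.6, 21.5, 55.1]
tool_rot: [0.694, 0.72, 0.0, 0.0]
force: [0.7, -0.3, -0.9]
grip_width: 46.7
finger_force: 61.6
```

apply_moves(increments=[[0,0,0.03,0,0,0],[0,0,0,0,0,0]])

```text
t: 28.3
ee_pos: [636.5, 21.6, 54.4]
tool_rot: [0.694, 0.72, 0.0, 0.0]
force: [0.5, 1.7, -0.2]
grip_width: 46.9
finger_force: 61.6
```

apply_moves(increments=[[0,0,0.04,0,0,0],[0,0,0,0,0,0]])

```text
t: 28.5
ee_pos: [636.6, 21.6, 53.9]
tool_rot: [0.694, 0.72, 0.0, 0.0]
force: [-1.8, 0.9, 4.4]
grip_width: 46.8
finger_force: 62.1
```

apply_moves(increments=[[0,0,0,0,0,0],[0,0,0,0,0,0],[0,0,0,0,0,0],[0,0,0,0,0,0],[0,0,-0.5,0,0,0]], jaw=0)

```text
t: 29.0
ee_pos: [634.9, 21.5, 64.4]
tool_rot: [0.694, 0.72, -0.001, -0.001]
force: [-0.0, -0.3, -0.7]
grip_width: 85.2
finger_force: 0.0
```

apply_moves(increments=[[0,0,-1,0,0,0],[0,0,-1,0,0,0],[0,0,-1,0,0,0],[0,0,-1,0,0,0],[0,0,-1,0,0,0]])

```text
t: 29.5
ee_pos: [636.5, 21.6, 192.9]
tool_rot: [0.694, 0.72, 0.0, 0.0]
force: [-0.3, -0.3, -0.1]
grip_width: 85.2
finger_force: 0.0
```

apply_moves(increments=[[1,0,-1,0,0,0],[1,0,-1,0,0,0],[1,0,0,0,0,0],[0,0,0,0,0,0],[0,0,0,0,0,0]])

```text
t: 30.0
ee_pos: [633.7, 96.8, 241.4]
tool_rot: [0.694, 0.72, 0.0, 0.0]
force: [-0.0, 0.1, -0.7]
grip_width: 85.4
finger_force: 0.0
```

```bash
python3 - <<'E'
from see import *
print(st['ee_pos'].round(1))
box('ring',632,121,45,55,70);box('jar',636,21,40,75,95)
print(delta(st,[444.8,-336,160],2))
cv2.imwrite('pics/wrist_h.png',p[:,:,::-1])
E
```

```text
[633.7  96.8 241.4]
ring 701 x 605.2 662.2 y 92.1 149.4 circ 633.6 120.6 28.9 zmax 63.2
jar 1254 x 617.1 656.6 y 1.6 42.9 circ 636.9 22.3 20.8 zmax 85.6
(array([-17.02,  -8.19,   3.26]), array([0.  , 0.  , 0.01]))
```

View pics/wrist_h.png

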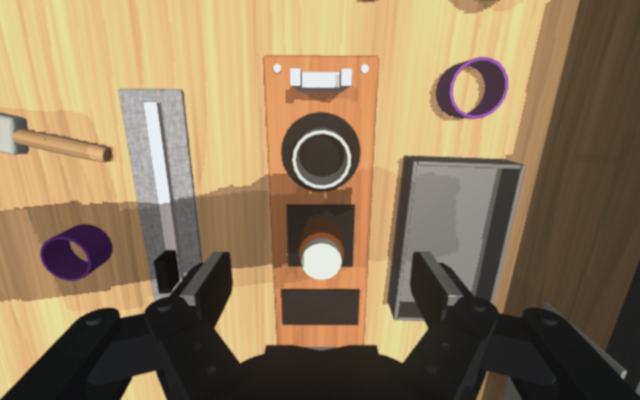

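The ring sits inside the round pad at (322,155), the jar's cap is at (322,261) on the square pad, and the oblong pad is empty at (320,307).

apply_moves(increments=[[-0.95,-0.45,0,0,0,0],[-0.94,-0.46,0,0,0,0],[-0.95,-0.45,0,0,0,0],[-0.94,-0.46,0,0,0,0],[-0.95,-0.45,0,0,0,0]])

```text
t: 30.55
ee_pos: [580.2, -25.7, 240.5]
tool_rot: [0.695, 0.719, -0.0, -0.0]
force: [0.9, -0.1, 1.1]
grip_width: 85.6
finger_force: 0.0
```

apply_moves(increments=[[-0.95,-0.45,0,0,0,0],[-0.94,-0.46,0,0,0,0],[-0.95,-0.45,0,0,0,0],[-0.94,-0.46,0,0,0,0],[-0.95,-0.45,0,0,0,0]])

```text
t: 31.05
ee_pos: [527.5, -145.7, 240.5]
tool_rot: [0.695, 0.719, -0.0, -0.0]
force: [-0.6, -0.4, -0.4]
grip_width: 85.6
finger_force: 0.0
```

apply_moves(increments=[[-0.95,-0.45,0,0,0,0],[-0.94,-0.46,0,0,0,0],[-0.95,-0.45,0,0,0,0],[-0.94,-0.46,0,0,0,0],[-0.95,-0.45,0,0,0,0]])

```text
t: 31.55
ee_pos: [474.8, -265.7, 240.5]
tool_rot: [0.695, 0.719, -0.0, -0.0]
force: [0.6, -0.6, 0.2]
grip_width: 85.3
finger_force: 0.0
```

apply_moves(increments=[[-0.95,-0.45,1,0,0,0],[-0.94,-0.46,1,0,0,0],[-0.95,-0.45,0,0,0,0],[0,0,0,0,0,0],[0,0,0,0,0,0]])

```text
t: 32.05
ee_pos: [443.9, -337.0, 190.6]
tool_rot: [0.695, 0.719, 0.0, -0.0]
force: [-0.8, -0.9, -0.2]
grip_width: 85.1
finger_force: 0.0
```

```bash
python3 - <<'E'
from see import *
print(st['ee_pos'].round(1))
box('stopper',445,-336,45,38,50)
print(delta(st,[445,-336,37],2))
E
```

```text
[ 443.9 -337.   190.6]
stopper 1566 x 426.4 466.5 y -356.8 -315.8 circ 446.4 -336.4 20.8 zmax 43.3
(array([0.03, 0.05, 6.14]), array([-0.  , -0.  , -0.01]))
```

apply_moves(increments=[[0.02,0.1,0.8,0,0,0],[0,0,0.9,0,0,0],[0,0,0.9,0,0,0],[0,0,0.9,0,0,0],[0,0,0.9,0,0,0]])

```text
t: 32.6
ee_pos: [448.0, -334.9, 80.6]
tool_rot: [0.694, 0.72, 0.0, 0.0]
force: [-0.2, 0.2, -0.5]
grip_width: 85.4
finger_force: 0.0
```

apply_moves(increments=[[0,0,0.9,0,0,0],[0,0,0.5,0,0,0],[0,0,0,0,0,0],[0,0,0,0,0,0],[0,0,0,0,0,0]])

```text
t: 33.1
ee_pos: [448.3, -336.1, 47.1]
tool_rot: [0.694, 0.72, 0.0, 0.001]
force: [0.6, -0.2, -0.1]
grip_width: 85.2
finger_force: 0.0
```

```bash
python3 to.py 446.4 -336.4 36 2
```

```text
[ 448.3 -336.1   47.1] (array([-0.01, -0.08,  0.44]), array([0.01, 0.01, 0.01]))
```

apply_moves(increments=[[-0.01,-0.08,0.42,0,0,0],[0,0,0,0,0,0],[0,0,0,0,0,0]])

```text
t: 33.4
ee_pos: [444.9, -335.8, 35.1]
tool_rot: [0.694, 0.72, -0.0, -0.0]
force: [0.0, -0.2, 0.2]
grip_width: 85.2
finger_force: 0.0
```

apply_moves(increments=[[0,0,0,0,0,0],[0,0,0,0,0,0],[0,0,0,0,0,0],[0,0,0,0,0,0],[0,0,0,0,0,0]], jaw=1)

```text
t: 33.9
ee_pos: [445.4, -336.1, 35.8]
tool_rot: [0.694, 0.72, -0.0, 0.0]
force: [-1.5, 0.7, 6.2]
grip_width: 38.7
finger_force: 59.7
```

apply_moves(increments=[[0,0,0,0,0,0],[0,0,-0.5,0,0,0],[0,0,-1,0,0,0],[0,0,-1,0,0,0],[0,0,-1,0,0,0]])

```text
t: 34.4
ee_pos: [445.3, -335.9, 124.4]
tool_rot: [0.694, 0.72, 0.0, 0.0]
force: [0.1, -0.5, 0.6]
grip_width: 39.0
finger_force: 60.2
```

apply_moves(increments=[[0,0,-1,0,0,0],[0,0,-1,0,0,0],[0.91,0.73,0,0,0,0],[0.91,0.74,0,0,0,0],[0.91,0.73,0,0,0,0]])

```text
t: 34.9
ee_pos: [498.5, -265.3, 174.0]
tool_rot: [0.695, 0.719, 0.0, 0.001]
force: [0.2, 1.3, -0.9]
grip_width: 39.1
finger_force: 60.2
```

apply_moves(increments=[[0.91,0.74,0,0,0,0],[0.91,0.73,0,0,0,0],[0.91,0.74,0,0,0,0],[0.91,0.73,0,0,0,0],[0.91,0.74,0,0,0,0]])

```text
t: 35.4
ee_pos: [586.4, -147.8, 173.6]
tool_rot: [0.694, 0.72, 0.0, 0.0]
force: [-0.6, -0.9, 0.0]
grip_width: 39.0
finger_force: 60.2
```

apply_moves(increments=[[0.91,0.73,0,0,0,0],[0.91,0.74,0,0,0,0],[0.91,0.73,0,0,0,0],[0,0,0,0,0,0],[0,0,0,0,0,0]])

```text
t: 35.9
ee_pos: [638.3, -78.2, 173.1]
tool_rot: [0.694, 0.72, -0.0, 0.0]
force: [-0.2, 0.0, 0.7]
grip_width: 39.1
finger_force: 60.2
```

```bash
python3 to.py 639.3 -78.9 53 2
```

```text
[638.3 -78.2 173.1] (array([-0.03,  0.04,  4.8 ]), array([-0.  ,  0.  ,  0.01]))
```

apply_moves(increments=[[-0.03,0.04,0.9,0,0,0],[0,0,0.9,0,0,0],[0,0,0.9,0,0,0],[0,0,0.9,0,0,0],[0,0,0.7,0,0,0]])

```text
t: 36.4
ee_pos: [638.0, -80.5, 64.3]
tool_rot: [0.695, 0.719, -0.001, -0.0]
force: [-0.1, 0.2, 0.2]
grip_width: 39.0
finger_force: 60.2
```

apply_moves(increments=[[0,0,0.2,0,0,0],[0,0,0,0,0,0],[0,0,0,0,0,0],[0,0,0,0,0,0]])

```text
t: 36.8
ee_pos: [640.2, -79.7, 61.7]
tool_rot: [0.694, 0.719, 0.001, 0.001]
force: [0.8, -1.1, 0.1]
grip_width: 39.1
finger_force: 60.2
```

```bash
python3 to.py 639.3 -78.9 51.8 2
```

```text
[640.2 -79.7  61.7] (array([ 0.03, -0.03,  0.4 ]), array([0.02, 0.  , 0.  ]))
```

apply_moves(increments=[[0.03,-0.03,0.3,0,0,0],[0,0,0.04,0,0,0],[0,0,0.04,0,0,0],[0,0,0,0,0,0]])

```text
t: 37.2
ee_pos: [638.6, -78.6, 51.8]
tool_rot: [0.694, 0.72, 0.0, 0.0]
force: [-2.5, 0.5, 8.2]
grip_width: 39.1
finger_force: 60.8
```

apply_moves(increments=[[0,0,0.04,0,0,0],[0,0,0,0,0,0]])

```text
t: 37.4
ee_pos: [638.7, -78.6, 51.8]
tool_rot: [0.694, 0.72, 0.0, 0.0]
force: [-5.1, -0.0, 14.4]
grip_width: 39.0
finger_force: 61.2
```

apply_moves(increments=[[0,0,-0.06,0,0,0],[0,0,0,0,0,0],[0,0,0,0,0,0],[0,0,0,0,0,0],[0,0,0,0,0,0]], jaw=0)

```text
t: 37.9
ee_pos: [638.3, -78.6, 50.9]
tool_rot: [0.694, 0.72, -0.0, -0.0]
force: [0.9, -0.9, -0.6]
grip_width: 85.5
finger_force: 0.0
```

apply_moves(increments=[[0,0,-0.7,0,0,0],[0,0,-1,0,0,0],[0,0,-1,0,0,0],[0,0,-1,0,0,0],[0,0,-1,0,0,0]])

```text
t: 38.4
ee_pos: [638.3, -78.6, 169.6]
tool_rot: [0.694, 0.72, -0.0, -0.0]
force: [0.6, -1.5, -0.6]
grip_width: 85.6
finger_force: 0.0
```

apply_moves(increments=[[0,0,-1,0,0,0],[0,0,-1,0,0,0],[0.5,-0.9,-1,0,0,0],[0.5,-0.9,0,0,0,0],[0.5,-0.9,0,0,0,0]])

```text
t: 38.9
ee_pos: [569.6, -43.3, 244.7]
tool_rot: [0.694, 0.72, 0.001, 0.001]
force: [-0.2, 0.2, -1.2]
grip_width: 85.1
finger_force: 0.0
```

apply_moves(increments=[[0.6,-1,0,0,0,0],[0,0,0,0,0,0],[0,0,0,0,0,0]])

```text
t: 39.2
ee_pos: [544.3, -29.3, 244.1]
tool_rot: [0.694, 0.72, 0.0, 0.0]
force: [0.2, -0.5, -0.8]
grip_width: 85.5
finger_force: 0.0
```

```bash
python3 - <<'E'
from see import *
print(st['ee_pos'].round(1))
box('stopper',639,-79,45,54,70);box('jar',636,21,40,75,95);box('ring',632,121,45,55,70)
near=(d>0)&(abs(W[...,0]-450)<40)
w=W[near&(abs(W[...,1]+26)<40)&(W[...,2]>36)&(W[...,2]<52)];print('tab',len(w),w.min(0).round(1),w.max(0).round(1),cv2.minAreaRect(w[:,:2].astype(np.float32)))
b=near&(W[...,2]>12)&(W[...,2]<20)&(abs(W[...,1]+26)<220);w=W[b];print('bar',w.min(0),w.max(0),cv2.minAreaRect(w[:,:2].astype(np.float32)))
print(delta(st,[450.5,-26,120],1.45))
cv2.imwrite('pics/wrist_i.png',p[:,:,::-1])
E
```

```text
[544.3 -29.3 244.1]
stopper 1092 x 618.4 659.6 y -99.6 -58.1 circ 639.1 -78.9 21.1 zmax 59.6
jar 1696 x 616.3 656.7 y 2.1 41.9 circ 636.5 21.8 20.4 zmax 85.6
ring 793 x 604.6 662.2 y 91.7 137.8 circ 633.4 120.0 28.9 zmax 64.3
tab 620 [445.2 -47.9  36.2] [460.3  -4.3  47.1] ((452.736083984375, -26.111347198486328), (14.830070495605469, 43.465877532958984), 0.6400803923606873)
bar [ 441.48861575 -221.27437134   12.00483479] [464.49413982 143.23376353  19.86799274] ((453.05352783203125, -39.1236572265625), (14.47462272644043, 364.4728698730469), 1.4921742677688599)
(array([ 0.27, -3.75,  4.96]), array([0.01, 0.  , 0.08]))
```

View pics/wrist_i.png

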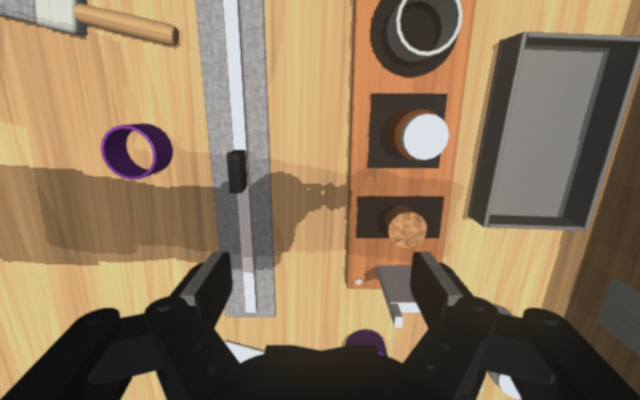

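The stopper is at (407,229) on the oblong pad, the jar's cap at (422,135) on the square pad and the ring at (425,25) on the round pad. The bar's tab is at (237,171), upright.

apply_moves(increments=[[0.07,-0.93,0.8,0,0,0],[0.07,-0.93,0.8,0,0,0],[0.07,-0.93,0.8,0,0,0],[0.07,-0.92,0.8,0,0,0.07],[0,0,0.8,0,0,0]])

```text
t: 39.75
ee_pos: [449.3, -26.1, 142.7]
tool_rot: [0.698, 0.716, -0.001, -0.001]
force: [0.8, -0.6, -0.5]
grip_width: 85.5
finger_force: 0.0
```

apply_moves(increments=[[0,0,0.8,0,0,0],[0,0,0.8,0,0,0],[0,0,0.8,0,0,0],[0,0,0,0,0,0],[0,0,0,0,0,0]])

```text
t: 40.25
ee_pos: [451.8, -26.1, 83.8]
tool_rot: [0.698, 0.716, -0.0, -0.0]
force: [0.2, 0.2, 1.1]
grip_width: 85.0
finger_force: 0.0
```

```bash
python3 to.py 451.7 -26.2 46 1.47
```

```text
[451.8 -26.1  83.8] (array([-0.  , -0.  ,  1.51]), array([-0.01,  0.  , -0.  ]))
```

apply_moves(increments=[[0,0,0.75,0,0,0],[0,0,0.75,0,0,0],[0,0,0,0,0,0],[0,0,0,0,0,0]])

```text
t: 40.65
ee_pos: [452.0, -25.9, 47.2]
tool_rot: [0.698, 0.716, 0.0, 0.0]
force: [1.0, 0.8, -1.1]
grip_width: 85.9
finger_force: 0.0
```

apply_moves(increments=[[0,0,0,0,0,0],[0,0,0,0,0,0],[0,0,0,0,0,0],[0,0,0,0,0,0],[0,0,0,0,0,0]], jaw=1)

```text
t: 41.15
ee_pos: [451.5, -25.8, 46.5]
tool_rot: [0.698, 0.716, 0.0, 0.0]
force: [-0.9, 0.1, 12.1]
grip_width: 12.8
finger_force: 60.9
```

apply_moves(increments=[[0,0,0,0,0,0],[0,0,0,0,0,0],[0,0,-0.4,0,0,0],[0,0,-1,0,0,0],[0,0,-1,0,0,0]])

```text
t: 41.65
ee_pos: [450.1, -25.7, 106.7]
tool_rot: [0.698, 0.716, -0.001, -0.001]
force: [0.6, -0.2, -2.0]
grip_width: 12.5
finger_force: 58.6
```

apply_moves(increments=[[0,0,-1,0,0,0],[0,0,-1,0,0,0],[0,0,-1,0,0,0],[0,0,-1,0,0,0],[0,0,0,0,0,0]])

```text
t: 42.15
ee_pos: [453.1, -25.9, 209.6]
tool_rot: [0.698, 0.716, 0.002, 0.002]
force: [1.2, 0.1, -2.1]
grip_width: 12.8
finger_force: 58.9
```

apply_moves(increments=[[0,0,0,0,0,0],[0,0,0,0,0,0]])

```text
t: 42.35
ee_pos: [450.2, -25.7, 205.0]
tool_rot: [0.698, 0.716, -0.001, -0.001]
force: [0.8, 0.6, -2.5]
grip_width: 13.1
finger_force: 58.9
```

```bash
python3 to.py 635.9 21 200 1.94
```

```text
[450.2 -25.7 205. ] (array([1.68, 7.47, 0.19]), array([-0.02, -0.  , -0.06]))
```

apply_moves(increments=[[0.21,0.93,0,0,0,-0.06],[0.21,0.94,0,0,0,0],[0.21,0.93,0,0,0,0],[0.21,0.93,0,0,0,0],[0.21,0.94,0,0,0,0]])

```text
t: 42.85
ee_pos: [566.9, 4.5, 204.4]
tool_rot: [0.695, 0.719, -0.001, -0.001]
force: [-0.4, -0.4, -1.5]
grip_width: 12.8
finger_force: 58.9
```

apply_moves(increments=[[0.21,0.93,0,0,0,0],[0.21,0.93,0,0,0,0],[0.21,0.93,0,0,0,0],[0,0,0,0,0,0],[0,0,0,0,0,0]])

```text
t: 43.35
ee_pos: [635.3, 22.4, 204.2]
tool_rot: [0.695, 0.719, -0.001, -0.001]
force: [-0.1, 0.1, -2.6]
grip_width: 13.3
finger_force: 59.2
```

```bash
python3 - <<'E'
from see import *
print(st['ee_pos'].round(1),delta(st,[635.9,21.4,137],1.94))
z=st['ee_pos'][2]
b=(d>0)&(W[...,2]>z-36)&(W[...,2]<z-28)&(abs(W[...,0]-636)<40);w=W[b];w=w[w[:,1]>45]
print(len(w),w.min(0),w.max(0),cv2.minAreaRect(w[:,:2].astype(np.float32)))
k=(d>0)&(W[...,2]>113)&(W[...,2]<122)&(abs(W[...,0]-630)<40)&(abs(W[...,1]-191)<15);w=W[k];print('bracket',len(w),w.min(0),w.max(0)) if len(w) else 0
E
```

```text
[635.3  22.4 204.2] (array([-0.04,  0.03,  2.69]), array([-0.03,  0.  ,  0.  ]))
6318 [624.9481122   45.02897014 170.15073464] [641.74466235 140.1888602  175.29957526] ((633.2340698242188, 92.51397705078125), (14.071274757385254, 95.1651840209961), 1.9704105854034424)
```

apply_moves(increments=[[-0.04,0.03,0.6,0,0,0],[0,0,0.6,0,0,0],[0,0,0.6,0,0,0],[0,0,0.4,0,0,0],[0,0,0,0,0,0]])

```text
t: 43.9
ee_pos: [635.1, 21.1, 149.5]
tool_rot: [0.695, 0.719, -0.001, -0.001]
force: [-0.7, 0.3, -2.6]
grip_width: 13.1
finger_force: 59.2
```

apply_moves(increments=[[0,0,0,0,0,0],[0,0,0,0,0,0]])

```text
t: 44.1
ee_pos: [637.5, 21.3, 152.2]
tool_rot: [0.695, 0.719, 0.0, 0.0]
force: [1.2, 0.1, -1.8]
grip_width: 12.9
finger_force: 59.2
```

```bash
python3 to.py 635.9 21.4 137 1.94; python3 look.py j side|tail -c 1; python3 -c "
import numpy as np,cv2
cv2.imwrite('pics/side_j2.png',cv2.resize(np.load('pics/side.npz')['p'][130:300,190:380,::-1],None,fx=3,fy=3))"
```

```text
[637.5  21.3 152.2] (array([ 0.  , -0.06,  0.61]), array([ 0.01, -0.  ,  0.  ]))
```

View pics/side_j2.png

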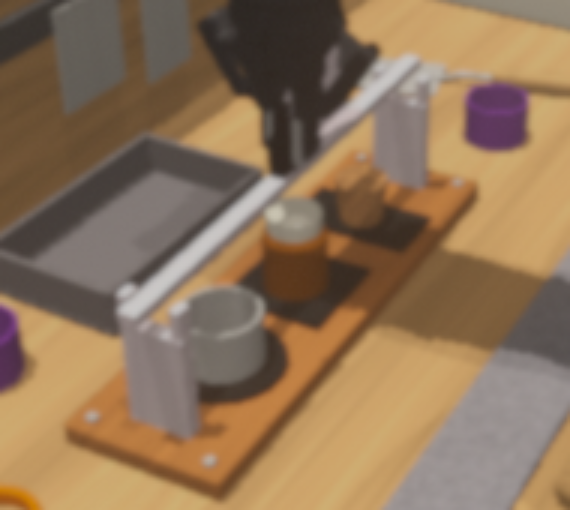

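The bar sits between both pairs of cheeks (near end at (150,300), far end at (400,75)), so I'll lower it.

apply_moves(increments=[[0,-0.05,0.3,0,0,0],[0,0,0.2,0,0,0],[0,0,0,0,0,0],[0,0,0,0,0,0]])

```text
t: 44.55
ee_pos: [635.5, 21.4, 138.4]
tool_rot: [0.695, 0.719, -0.0, -0.0]
force: [-1.0, 0.0, -1.9]
grip_width: 12.9
finger_force: 59.2
```

apply_moves(increments=[[0,0,0.06,0,0,0],[0,0,0,0,0,0]])

```text
t: 44.75
ee_pos: [635.8, 21.4, 137.2]
tool_rot: [0.695, 0.719, -0.0, 0.0]
force: [0.0, -0.0, -2.6]
grip_width: 12.9
finger_force: 59.2
```

apply_moves(increments=[[0,0,0.04,0,0,0],[0,0,0,0,0,0]])

```text
t: 44.95
ee_pos: [636.0, 21.4, 136.6]
tool_rot: [0.695, 0.719, 0.0, 0.0]
force: [-0.9, 0.3, -0.5]
grip_width: 12.8
finger_force: 59.3
```

apply_moves(increments=[[0,0,0.03,0,0,0],[0,0,0,0,0,0]])

```text
t: 45.15
ee_pos: [636.0, 21.4, 136.6]
tool_rot: [0.695, 0.719, 0.0, 0.0]
force: [-2.0, 0.3, 4.9]
grip_width: 12.8
finger_force: 60.2
```

Contact. I'll release, retreat and check.

apply_moves(increments=[[0,0,0,0,0,0],[0,0,0,0,0,0],[0,0,0,0,0,0],[0,0,0,0,0,0],[0,0,0,0,0,0]], jaw=0)

```text
t: 45.65
ee_pos: [635.8, 21.4, 135.4]
tool_rot: [0.695, 0.719, -0.0, -0.0]
force: [-0.4, 0.1, 0.1]
grip_width: 83.4
finger_force: 0.0
```

apply_moves(increments=[[0,0,-0.5,0,0,0],[0,0,-1,0,0,0],[0,0,-1,0,0,0],[0,0,-1,0,0,0],[0,0,-1,0,0,0]])

```text
t: 46.15
ee_pos: [635.9, 21.4, 250.2]
tool_rot: [0.695, 0.719, 0.0, 0.0]
force: [-0.6, -0.3, -0.4]
grip_width: 85.4
finger_force: 0.0
```

apply_moves(increments=[[0.8,-0.8,-1,0,0,0],[0.8,-0.8,-1,0,0,0],[0.8,-0.8,-1,0,0,0],[0.8,-0.8,-1,0,0,0],[0,0,-1,0,0,0]])

```text
t: 46.65
ee_pos: [550.8, 100.5, 375.8]
tool_rot: [0.694, 0.72, 0.001, -0.0]
force: [0.3, 0.7, -0.2]
grip_width: 85.3
finger_force: 0.0
```

apply_moves(increments=[[0,0,0,0,0,0],[0,0,0,0,0,0],[0,0,0,0,0,0]])

```text
t: 46.95
ee_pos: [552.9, 98.3, 372.3]
tool_rot: [0.695, 0.719, -0.0, -0.0]
force: [0.9, -0.7, -0.4]
grip_width: 85.4
finger_force: 0.0
```

```bash
python3 - <<'E'
from see import *
print(st['ee_pos'].round(1))
n=(d>0)&(abs(W[...,0]-636)<40)
m=n&(W[...,2]>101)&(W[...,2]<111)&(abs(W[...,1]-21)<230);x=W[...,0];y=W[...,1]
for yy in (-120,-80,-40,60,100,140,170):
    k=m&(abs(y-yy)<5)&(abs(x-636)<20)
    if k.sum(): print(yy,x[k].min().round(1),x[k].max().round(1),W[k][:,2].mean().round(1))
print('bar y',y[m].min(),y[m].max())
w=W[n&(W[...,2]>125)&(W[...,2]<150)&(abs(y-21)<50)];print('tab',w.min(0),w.max(0))
box('stopper',639,-79,45,54,70);box('jar',636,21,40,75,90);box('ring',632,121,45,55,70)
cv2.imwrite('pics/wrist_k.png',p[:,:,::-1])
E
```

```text
[552.9  98.3 372.3]
-120 634.0 647.4 105.0
-80 633.2 646.6 105.3
-40 631.2 644.6 105.2
60 627.8 642.0 105.2
100 626.4 640.6 105.1
140 624.9 639.2 105.1
170 624.1 638.6 105.0
bar y -174.37580649487307 215.2100858466275
tab [628.5730349   -0.74657741 125.08914625] [643.92482502  43.26778699 137.31839075]
stopper 268 x 618.5 658.9 y -98.8 -58.2 circ 638.5 -78.9 20.8 zmax 59.3
jar 270 x 616.6 656.7 y 2.8 41.1 circ 636.6 22.0 20.4 zmax 85.2
ring 291 x 604.6 662.0 y 92.8 148.6 circ 633.4 120.7 28.8 zmax 63.4
```

View pics/wrist_k.png

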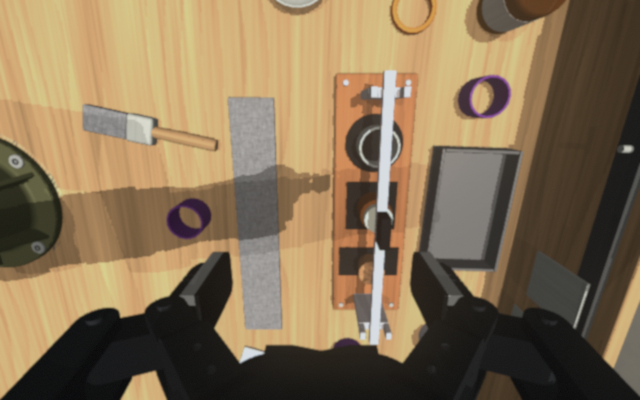

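The bar lies level in both brackets, from (390,72) to (375,344), with its tab up at (383,228) and about 0.6 mm off centre lengthwise. The ring is at (381,145), the jar at (378,215) and the stopper at (368,270), each within about 1.5 mm of its pad's centre. I'm handing in now.

```bash
python3 -c "
from workcell import manip
print(manip.job_done())"
```

```text
the job is handed in; nothing more can be done
None
```

Job handed in after about 47 s: the cutter is on the round pad, the jar on the square pad and the stopper on the oblong pad, all upright and within about 1.5 mm of centre, and the bar is back in both brackets, tab up and about 0.6 mm off centre lengthwise.

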